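Strap in the plant-food jar and open its push-and-turn safety cap

ROBOT

A 6-joint arm with a two-finger parallel gripper is mounted at the origin on the work surface. World frame = base frame: x ahead of the robot, y to its left, z up, the work surface at z = 0. Lengths are in m, angles in degrees, forces in N, time in s.
With the tool pointing down it reaches from about 0.35 to 0.875 m from the base axis. Payload 4.2 kg.
Tool frame: the origin (TCP) lies midway between the tips of the shut fingers; the grasp point (between the pads) lies 19 mm behind it; z points along the fingers, y is the direction in which the jaws open and shut (so a half turn about z gives the same grasp; the last joint's range is limited). The gripper opens to 87 mm and grips with 3 to 60 N. Pads are 19 mm wide; open, the fingers measure 117 mm over their backs; the gripper's body (75 mm by 190 mm) begins 51 mm behind the grasp point.
Start: joints at [-52.277, 22.042, 0.453, 0, -68.411, -14.817], TCP at [0.243, -0.576, 0.223] pointing down, gripper open.
Joint ranges: [-179.83, 179.83], [-69.29, 118.12], [-61.27, 80.66], [-181.25, 117.63], [-171.15, -9.14], [-177.46, 177.46]. Speed limits (degrees/s): [159.86, 159.86, 180, 180, 180, 180].

INTERFACE

Orientations are given as a 3x3 rotation matrix whose columns are the frame's x, y, z axes.
In Python, from station import r gives the robot as it stands.
- The arm moves only by the tool play_rows, never from a script. Its argument "commands" is a list that holds one entry, the list of rows, each a list of 7 numbers: the shift along the world's x, y, z in m, then the turn, a rotation vector about the world's x, y, z in rad, then the closure, from 0 (fully open) to 1 (shut). A call has 1 to 5 rows; each row is the pose to reach, as a shift and turn from the pose commanded when the call began; what a row does not reach only later rows make up. A row lasts 1/10 s, in which the tool goes at most 50 mm and 8.59 degrees, less where a joint would pass 70% of its speed; a pose out of reach is approached as far as the arm can. A call with a gripper value outside its range is refused whole. The fingers move at their own pace and stop on an object; the grip force is fixed at half the most. Time passes only in rows, so rows that repeat a pose let the fingers close. It gives the time, the measured TCP pose, the force and the opening at its end, in the units of the state.
- r.sense(): the state, without advancing time (a new reading comes with each control period).
- r.capture(name): name is "scene" or "top" or "wrist"; returns a dict with "image" (420x560x3 uint8, red, green, blue), "range_z" (420x560 float32, m along the optical axis (not along the pixel's ray), 0 where there is no reading), "intrinsics" (3x3 intrinsics, pixels), "k1" (the pictures are not rectified: a ray, as slopes to the right and down, at radius r is drawn at 1 + k1 r^2 times it, then the intrinsics apply), "extrinsics" (4x4, takes a point from camera to world coordinates); the wrist camera has in their place "mount" (4x4, takes a point from camera to tool coordinates, whose origin is the TCP and whose axes are the flange's). Camera axes: x right, y up, looking along -z (the intrinsics and any distortion apply to the point x, -y, -z); pixel columns grow to the right and rows downward; lengths in m; the calibration is good to about 2 mm. A picture is of the moment at which its call begins: read the wrist's pose just before it.
- r.finish_job(): hands the job in, once; it reports no verdict.
The state is a dict: "time_s": time; "joints": joint angles; "joint_velocities": joint speeds; "effort": joint torques, N m; "tcp_pos": TCP position; "ee_rot": TCP orientation; "wrist_force": force on the tool from outside, world axes, zero at the start; "moment": the same for the moment, N m; "gripper_width": opening from 0.0 (shut) to 1.0 (fully open).
Only numpy, scipy, OpenCV 4.12 (cv2) and the standard library are available. Lean on these libraries where they do the work, as an engineer would, in place of code of your own. Each camera call takes 0.05 s, during which the arm holds its last target. There are 200 camera calls.

TASK

Press the red tab of the holder's hinged steel yoke down until its catch snaps and holds the yoke shut over the plant-food jar. Then push the jar's safety cap down, twist it anticlockwise (seen from above) until it is free, lift it straight up and finish still holding it, level and about 6 cm above where it sat, with the jar left strapped in its holder. Leave the root pick, pliers, scoop and small blue pot where they are.

Things in the scene. Friction and masses are not known exactly. Their poses are not given: they have to be found in the camera images.
- holder: Grey holder fixed to the bench; origin at its underside's centre. x points from its front (catch side, roughly facing the robot) to its back (hinge side), z up. Square tray 95 mm outside, walls 35 mm high, floor 8 mm thick. Two rear posts 90 mm high, 57 mm behind the centre, carry the hinge; a front post 72 mm high, 82 mm before the centre, carries the sprung brass catch.
- yoke (a joint): Hinge angle of the steel hold-down yoke, rad: 0 = shut, level over the jar's shoulders either side of the neck; it grows as the yoke swings up and back. Starts between 0.5 and 0.95; its stiff hinge keeps it where it is left. Over the last 0.11 rad or so the catch resists with about 5 N at the tab, then snaps over and holds the yoke at 0.
- yoke_tab (a point): Centre of the upper face of the yoke's red pressing tab (34 x 30 x 5 mm), 142 mm from the hinge axis. With the yoke shut it lies 84.5 mm above the bench and 86 mm in front of the holder's centre. Its axes turn with the yoke: x from the tab to the hinge, z out of the upper face, y along the hinge.
- yoke_hinge (a point): Mid-point of the yoke's hinge axis: 56 mm behind the holder's centre, 82 mm above the bench. The y axis is the hinge axis, same as the holder's y. The yoke is two side bars 8 mm wide, 68 mm apart between centres, joined by a front bar 117 mm from the hinge; shut, its top lies 84.5 mm above the bench.
- jar: Loose green square jar (80 x 80 x 70 mm, 0.45 kg, round neck above) standing in the tray with 1.5 mm of play each way; origin at the centre of its underside, z up the neck. The square tray stops it from turning. Inside the mouth is a sprung sealing disc that pushes up on the cap.
- jar_mouth (a point): Centre of the neck's rim, 104.5 mm above the jar's underside, inside the cap at the start. The locked cap yields 7.5 mm downwards at most. Push it down 5.5 to 7 mm (6 to 8 N, a spring) and turn it anticlockwise seen from above: past 0.95 rad of turn it need not be pressed any more, and from there to 2.2 rad of turn it lifts straight off.
- cap_center (a point): Centre (half-way up) of the loose round safety cap, 52 mm across, 34 mm tall, 60 g, cream with blue ribs and a blue arrow on top. Locked, it sits on the jar's axis with this point 117 mm above the bench, its top at 134 mm, its rim at 100 mm. Grip it round the sides at any yaw; fingertips below 86 mm above the bench would meet the shut yoke. It cannot turn or lift until pushed down.
- root_pick: Bystander: wooden root pick, 185 mm long, 20 mm thick, lying on the bench left of the holder; origin on the bench under its handle, x towards its point.
- pliers: Bystander: stainless pliers, about 145 mm long, 13 mm thick, lying right of the holder; origin on the bench under the pivot, x towards the jaws.
- scoop: Bystander: aluminium scoop, 175 mm long, 30 mm high, lying right of and nearer the robot than the holder; origin on the bench where handle and blade meet, x towards the blade.
- blue_pot: Bystander: small cobalt-blue clay pot, 84 mm across and 75 mm high, standing behind the holder; origin at the centre of its underside.

How it is judged (in metres and radians):
On the way, in this order (a step that is already met when the one before it is completed fails the run):
1. the yoke is pressed shut and its catch holds it, with the cap still locked on (value of joint yoke below 0.03 rad and z of cap_center in the frame of jar below 0.114 m and angle between the x axis of cap and the x axis of jar, either way round below 0.35 rad), for 0.2 s.
2. the cap is pushed down at least 3 mm on the jar before it is turned (z of cap_center in the frame of jar below 0.106 m and angle between the x axis of cap and the x axis of jar, either way round below 0.25 rad and value of joint yoke below 0.04 rad), for 0.05 s.
3. the cap is twisted at least 0.7 rad on the jar (angle between the x axis of cap and the x axis of jar, either way round above 0.7 rad and z of cap_center in the frame of jar below 0.118 m and value of joint yoke below 0.04 rad), for 0.05 s.
At the end, for the whole second after the job is handed in: The fingers hold the cap still, 30 to 120 mm above where it sat, within 40 mm of the jar's axis and within 0.3 rad of level, touching neither jar nor holder; the yoke is caught shut (below 0.04 rad) and the jar stands upright, seated in its tray (z of cap_center in the frame of jar between 0.139 and 0.229 m and horizontal distance between cap_center and jar_mouth below 0.04 m and angle between cap_center's own z axis and vertical below 0.3 rad and contact force between cap and the fingers above 1 N and contact force between cap and jar below 0.05 N and contact force between cap and holder below 0.05 N and linear speed of cap below 0.03 m/s and value of joint yoke below 0.04 rad and angle between jar's own z axis and vertical below 0.1 rad and z of jar in the frame of holder below 0.014 m); the arm keeps its last pose, push and grip.
It fails at once if the root pick is shifted by more than 25 mm (distance of root_pick from where it was at the start of the episode above 0.025 m).
It fails at once if the pliers is shifted by more than 25 mm (distance of pliers from where it was at the start of the episode above 0.025 m).
It fails at once if the scoop is shifted by more than 25 mm (distance of scoop from where it was at the start of the episode above 0.025 m).
It fails at once if the blue pot is shifted by more than 25 mm (distance of blue_pot from where it was at the start of the episode above 0.025 m).
It fails at once if the jar is tipped or pulled out of its tray (angle between jar's own z axis and vertical above 0.25 rad or z of jar in the frame of holder above 0.025 m).
It also fails if it takes over 48 s, if anything falls off the work surface, if the arm or the gripper's body presses on something with over 40 N, if the wrist force passes 120 N, or if a joint passes its speed limit or range.

## Working session

There is one attempt and no reset: what is moved stays moved. The work goes in short steps, Python scripts to look and compute and a tool call to move; the robot and the scene stay as the last step left them, time stands still between calls to the robot, and variables do not carry over. Pictures are saved under pics/ and viewed, about 8 in all and at most 12, crops included, and the job is handed in when it is done.

Besides the shell and the picture viewer there is one more tool, called as name(argument=value, ...), one argument or row to a line, values as JSON. play_rows: Moves the arm, as the interface text tells. Its arguments: {"type":"object","properties":{"commands":{"type":"array","items":{"type":"array","items":{"type":"array","items":{"type":"number"}}}}},"required":["commands"]}

```bash
mkdir -p pics; cat > h.py <<'E'
import numpy as np, cv2
from station import r
def pts(c, T=None):
    K=np.array(c["intrinsics"]);z=np.array(c["range_z"]);H,W=z.shape
    u,v=np.meshgrid(np.arange(W),np.arange(H))
    d=cv2.undistortPoints(np.stack([u,v],-1).reshape(-1,1,2).astype(float),K,np.array([c["k1"],0,0,0.])).reshape(H,W,2)
    P=np.stack([d[...,0]*z,-d[...,1]*z,-z],-1)
    T=np.array(c["extrinsics"]) if T is None else T
    return P@T[:3,:3].T+T[:3,3]
def tcpT():
    s=r.sense();T=np.eye(4);T[:3,:3]=s["ee_rot"];T[:3,3]=s["tcp_pos"];return T
E
python3 - <<'E'
from h import *
print(r.sense())
for n in("scene","top"):
    c=r.capture(n); cv2.imwrite(f"pics/{n}.png",c["image"][...,::-1]); np.savez(f"{n}.npz",**c)
    print(n,c["intrinsics"],c["k1"],c["extrinsics"])
    P=pts(c); im=c["image"]; hsv=cv2.cvtColor(im,cv2.COLOR_RGB2HSV)
    h,s,v=hsv[...,0],hsv[...,1],hsv[...,2]; ok=c["range_z"]>0
    for nm,m in dict(red=((h<6)|(h>174))&(s>150)&(v>80),cream=(h>12)&(h<35)&(s>20)&(s<110)&(v>180),green=(h>40)&(h<85)&(s>80),blue=(h>100)&(h<130)&(s>120)).items():
        n2,l,st,ce=cv2.connectedComponentsWithStats((m&ok).astype(np.uint8))
        for i in range(1,n2):
            if st[i,4]>40:
                q=P[l==i]; print(nm,st[i],np.median(q,0).round(4),q.min(0).round(3),q.max(0).round(3))
E
```

```text
{'time_s': 0.0, 'joints': array([-5.22775650e+01,  2.20907275e+01,  3.78501255e-01, -2.92985397e-02,
       -6.84119839e+01, -1.48162496e+01]), 'joint_velocities': array([ 0.0057056 , -0.06373579,  0.16414015, -0.02581863, -0.07213319,
       -0.03137911]), 'effort': array([ 5.11857397e-04, -3.90668285e+01,  1.87412059e+01,  4.21999186e+00,
        1.10125242e-02, -1.64640305e-04]), 'tcp_pos': array([ 0.24303579, -0.57513978,  0.22145044]), 'ee_rot': array([[-9.21216761e-01, -3.89048552e-01, -9.50255991e-04],
       [-3.89049701e-01,  9.21214583e-01,  2.00563843e-03],
       [ 9.50989497e-05,  2.21732455e-03, -9.99997537e-01]]), 'wrist_force': array([ 0.66661812, -0.13326622, -1.00777795]), 'moment': array([-0.01094046,  0.01044083, -0.02495838]), 'gripper_width': 0.9997786458965475}
scene [[416.90792358   0.         278.90357935]
 [  0.         416.90792358 205.38904329]
 [  0.           0.           1.        ]] -0.006196870791752602 [[-0.65020062 -0.52155923  0.55246278  1.00298578]
 [ 0.7596636  -0.43455316  0.48381275  0.41244585]
 [-0.01226256  0.73426121  0.67875629  0.6697205
[... 2193 characters left out ...]
 -0.002] [ 0.938 -0.57   0.157]
blue [   4   51   68   59 2855] [0.8677 0.6092 0.1179] [ 0.811  0.555 -0.755] [1.349 1.227 0.136]
blue [162  62   9  14  68] [0.9275 0.3074 0.0887] [ 0.889  0.297 -0.745] [1.31  0.54  0.137]
blue [ 143   63   52   51 1322] [0.8549 0.2819 0.0825] [ 0.811  0.237 -0.002] [0.934 0.387 0.155]
blue [150  65  13  13  60] [0.9158 0.3317 0.088 ] [ 0.883  0.309 -0.749] [1.282 0.598 0.136]
blue [ 446   71   52   53 2154] [ 0.8719 -0.4578  0.0998] [ 0.812 -0.583  0.   ] [ 0.939 -0.395  0.115]
blue [143  73  16  10  80] [0.8935 0.349  0.085 ] [ 0.859  0.313 -0.   ] [0.94  0.385 0.149]
blue [240 116  32  35 878] [0.7814 0.0809 0.0377] [0.728 0.041 0.   ] [0.833 0.122 0.08 ]
```

```bash
python3 - <<'E'
import cv2
a=cv2.imread("pics/scene.png")[180:360,180:420];b=cv2.imread("pics/top.png")[90:270,150:390]
cv2.imwrite("pics/v1.png",cv2.vconcat([cv2.resize(x,None,fx=1.65*1,fy=1.65,interpolation=2) for x in(a,b)]) if 0 else cv2.resize(cv2.hconcat([a,b]),(800,300),interpolation=cv2.INTER_CUBIC))
E
```

```text
(no output)
```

View pics/v1.png

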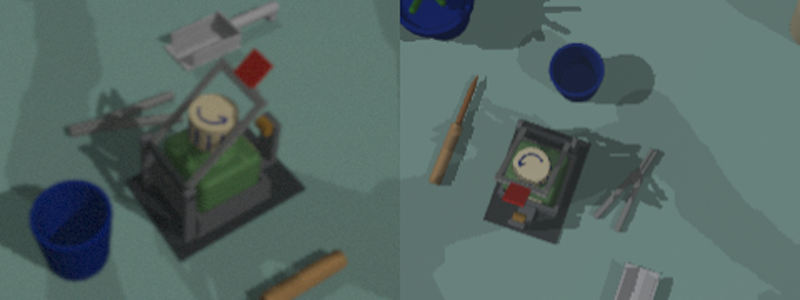

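View pics/top.png

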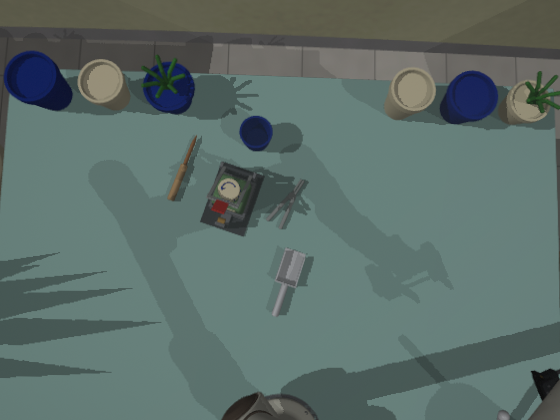

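The views show the yoke half open, with the red tab at scene px (331,221) and top px (220,207). The cap with its arrow is at top px (229,188), the brass catch is in front, and the bystanders are well clear. Next I'll measure the cap and the holder's yaw.

```bash
python3 - <<'E'
from h import *
for n in("scene","top"):
    c=dict(np.load(n+".npz")); P=pts(c); im=c["image"]; hsv=cv2.cvtColor(im,cv2.COLOR_RGB2HSV)
    h,s,v=[hsv[...,i].astype(int) for i in range(3)]
    box=(abs(P[...,0]-.63)<.12)&(abs(P[...,1]-.12)<.12)
    top=box&(abs(P[...,2]-.134)<.008)&(h>8)&(h<35)&(s>30)&(v>110)
    n2,l,st,ce=cv2.connectedComponentsWithStats(top.astype(np.uint8)); i=1+np.argmax(st[1:,4])
    q=P[l==i]; print(n,"captop",st[i],q.mean(0).round(4),((q.min(0)+q.max(0))/2).round(4),(q.max(0)-q.min(0)).round(3))
    red=box&((h<6)|(h>174))&(s>120)&(v>60); q=P[red]; cen=q.mean(0)
    u,S,V=np.linalg.svd(q-cen,full_matrices=False); print("tab",cen.round(4),V[2].round(3), np.degrees(np.arctan2(V[2][1],V[2][0])))
    br=box&(h>10)&(h<25)&(s>120)&(P[...,2]>.03)&(P[...,2]<.11); q=P[br]; print("brass",len(q),q.mean(0).round(4),q.max(0).round(3))
    gr=box&(abs(P[...,2]-.078)<.006)&(h>35)&(h<85)&(s>70); q=P[gr][:,:2].astype(np.float32)
    if len(q)>10: print("jar top",len(q),cv2.minAreaRect(q))
    hd=box&(s<60)&(abs(P[...,2]-.087)<.012); q=P[hd]; 
    print("posts",len(q)); 
    if len(q)>5: print(cv2.minAreaRect(q[:,:2].astype(np.float32)))
E
```

```text
scene captop [293 236  28  26 448] [0.618  0.1369 0.1356] [0.6167 0.1373 0.1332] [0.048 0.049 0.012]
tab [0.5724 0.152  0.1737] [ 0.62  -0.197  0.76 ] -17.66134824330885
brass 68 [0.549  0.1616 0.0719] [0.556 0.169 0.077]
jar top 779 ((0.6170897483825684, 0.13798999786376953), (0.07803809642791748, 0.07982154190540314), 72.54094696044922)
posts 463
((0.6068957448005676, 0.13976313173770905), (0.09322956949472427, 0.14785005152225494), 72.54911804199219)
top captop [218 179  22  21 297] [0.6151 0.1346 0.134 ] [0.6157 0.1359 0.1335] [0.047 0.049 0.01 ]
tab [0.5703 0.1518 0.1651] [-0.998  0.046 -0.038] 177.3896863861309
brass 26 [0.5464 0.1581 0.0731] [0.551 0.165 0.077]
jar top 40 ((0.6058257818222046, 0.1582212895154953), (0.09360812604427338, 0.05243479460477829), 21.609891891479492)
posts 266
((0.626585841178894, 0.13161784410476685), (0.09075972437858582, 0.10406138747930527), 73.68634033203125)
```

Holder yaw is about -17.5°, its centre is at about (0.617, 0.137), and the yoke is at about 0.70 rad, all consistent with the given sizes. I'll move towards the tab, turning the jaws parallel to the hinge and closing them.

play_rows(
  commands=[
    [[0.1, 0.22, 0.03, 0, 0, -0.7, 1], [0.1, 0.22, 0.03, 0, 0, -0.7, 1], [0.1, 0.22, 0.03, 0, 0, -0.7, 1], [0.1, 0.22, 0.03, 0, 0, -0.7, 1], [0.1, 0.22, 0.03, 0, 0, -0.7, 1]],
  ],
)

```text
time_s: 0.6
tcp_pos: [0.3389, -0.3648, 0.251]
ee_rot: [[-0.958, 0.288, -0.001], [0.288, 0.958, 0.001], [0.001, 0.0, -1.0]]
wrist_force: [0.8, -0.5, -0.6]
gripper_width: 0.632
```

play_rows(
  commands=[
    [[0.1, 0.22, 0, 0, 0, -0.005, 1], [0.1, 0.22, 0, 0, 0, -0.005, 1], [0.1, 0.22, 0, 0, 0, -0.005, 1], [0.1, 0.22, 0, 0, 0, -0.005, 1], [0.1, 0.22, 0, 0, 0, -0.005, 1]],
  ],
)

```text
time_s: 1.1
tcp_pos: [0.439, -0.1442, 0.2511]
ee_rot: [[-0.958, 0.286, 0.0], [0.286, 0.958, 0.0], [0.0, 0.0, -1.0]]
wrist_force: [0.6, -1.5, -0.1]
gripper_width: 0.173
```

play_rows(
  commands=[
    [[0.1, 0.22, 0, 0, 0, 0, 1], [0.1, 0.22, 0, 0, 0, 0, 1], [0.1, 0.22, 0, 0, 0, 0, 1], [0.1, 0.22, 0, 0, 0, 0, 1], [0.1, 0.22, 0, 0, 0, 0, 1]],
  ],
)

```text
time_s: 1.6
tcp_pos: [0.5391, 0.0759, 0.2508]
ee_rot: [[-0.958, 0.286, -0.0], [0.286, 0.958, -0.0], [0.0, -0.0, -1.0]]
wrist_force: [0.7, -0.7, 0.1]
gripper_width: 0.006
```

play_rows(
  commands=[
    [[0.027, 0.068, -0.02, 0, 0, 0, 1], [0.027, 0.068, -0.053, 0, 0, 0, 1], [0.027, 0.068, -0.053, 0, 0, 0, 1], [0.027, 0.068, -0.053, 0, 0, 0, 1]],
  ],
)

```text
time_s: 2.0
tcp_pos: [0.5652, 0.1415, 0.1968]
ee_rot: [[-0.958, 0.286, -0.003], [0.286, 0.958, -0.002], [0.002, -0.003, -1.0]]
wrist_force: [0.7, -0.4, 1.0]
gripper_width: 0.005
```

```bash
python3 - <<'E'
from h import *
T=tcpT(); print(T[:3,3]); c=r.capture("wrist"); im=c["image"]; P=pts(c,T@np.array(c["mount"]))
hsv=cv2.cvtColor(im,cv2.COLOR_RGB2HSV);h,s,v=[hsv[...,i].astype(int) for i in range(3)]; ok=c["range_z"]>0
m=ok&((h<6)|(h>174))&(s>120)&(v>60); q=P[m]; print(len(q),q.mean(0) if len(q) else 0)
box=(abs(P[...,0]-.6165)<.045)&(abs(P[...,1]-.1365)<.045)&(abs(P[...,2]-.134)<.006); q=P[box]
print(len(q), q.mean(0) if len(q) else 0, (q.min(0)+q.max(0))/2 if len(q) else 0)
cv2.imwrite("pics/w1.png",im[...,::-1])
E
```

```text
[0.56519556 0.14150044 0.19676555]
1149 [0.56271421 0.154271   0.18177513]
0 0 0
```

View pics/w1.png

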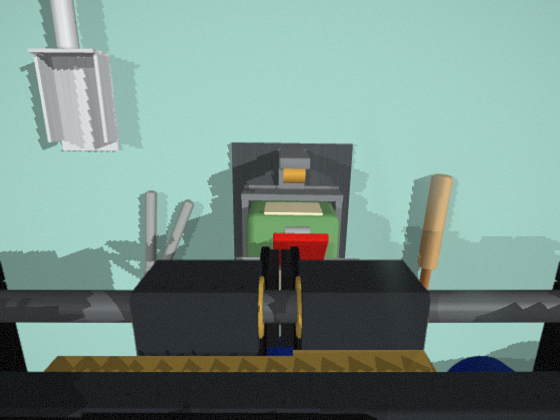

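The wrist view shows the fingertips over the red tab, with the tab centre (px 300) slightly to one side of the fingers (px 280). The root pick, pliers and scoop are clear. I'll hold to see the settled pose.

play_rows(
  commands=[
    [[0, 0, 0, 0, 0, 0, 1], [0, 0, 0, 0, 0, 0, 1]],
  ],
)

```text
time_s: 2.25
tcp_pos: [0.5662, 0.1408, 0.1998]
ee_rot: [[-0.958, 0.288, 0.003], [0.288, 0.958, 0.001], [-0.002, 0.002, -1.0]]
wrist_force: [-0.1, -0.8, 0.9]
gripper_width: 0.004
```

play_rows(
  commands=[
    [[0.004, 0.011, -0.01, 0, 0, 0, 1], [0.003, 0.011, -0.024, 0, 0, 0, 1], [-0.002, 0.013, -0.033, 0, 0, 0, 1], [-0.008, 0.0145, -0.041, 0, 0, 0, 1], [-0.012, 0.0155, -0.048, 0, 0, 0, 1]],
  ],
)

```text
time_s: 2.75
tcp_pos: [0.5531, 0.1571, 0.1495]
ee_rot: [[-0.958, 0.287, -0.0], [0.287, 0.958, -0.0], [0.0, -0.0, -1.0]]
wrist_force: [0.7, 0.0, -0.0]
gripper_width: 0.007
```

play_rows(
  commands=[
    [[-0.004, 0.001, -0.009, 0, 0, 0, 1], [-0.008, 0.002, -0.018, 0, 0, 0, 1], [-0.011, 0.0035, -0.026, 0, 0, 0, 1], [-0.013, 0.004, -0.036, 0, 0, 0, 1], [-0.015, 0.005, -0.046, 0, 0, 0, 1]],
  ],
)

```text
time_s: 3.25
tcp_pos: [0.5386, 0.162, 0.1034]
ee_rot: [[-0.958, 0.287, 0.0], [0.287, 0.958, 0.0], [-0.0, 0.0, -1.0]]
wrist_force: [0.7, 0.3, 0.6]
gripper_width: 0.004
```

```bash
python3 - <<'E'
from h import *
T=tcpT(); print(T[:3,3]); c=r.capture("scene"); im=c["image"]
P=pts(c);hsv=cv2.cvtColor(im,cv2.COLOR_RGB2HSV);h,s,v=[hsv[...,i].astype(int) for i in range(3)]
m=(abs(P[...,0]-.57)<.1)&(abs(P[...,1]-.15)<.1)&((h<6)|(h>174))&(s>120)&(v>60);q=P[m];print(len(q),q.mean(0) if len(q) else 0,q.min(0),q.max(0))
cv2.imwrite("pics/s2.png",cv2.resize(im[150:330,200:440,::-1],(720,540),interpolation=cv2.INTER_CUBIC))
E
```

```text
[0.53857563 0.16202525 0.10336274]
99 [0.547195   0.16479646 0.10239179] [0.52998573 0.14548885 0.09921933] [0.55792303 0.17772478 0.10638602]
```

View pics/s2.png

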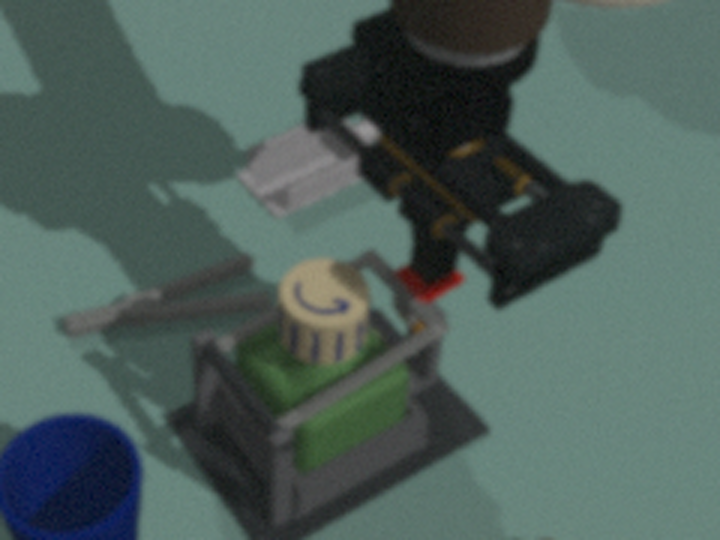

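The fingers are on the tab (crop px 435,280) and the yoke is nearly shut. Pressing through the catch.

play_rows(
  commands=[
    [[-0.001, 0, -0.006, 0, 0, 0, 1], [-0.001, 0, -0.012, 0, 0, 0, 1], [-0.001, 0, -0.017, 0, 0, 0, 1], [-0.001, 0, -0.021, 0, 0, 0, 1], [-0.001, 0, -0.021, 0, 0, 0, 1]],
  ],
)

```text
time_s: 3.8
tcp_pos: [0.538, 0.1621, 0.0846]
ee_rot: [[-0.958, 0.286, 0.001], [0.286, 0.958, -0.0], [-0.001, -0.0, -1.0]]
wrist_force: [-4.9, 0.6, 10.4]
gripper_width: 0.006
```

play_rows(
  commands=[
    [[0, 0, -0.002, 0, 0, 0, 1], [0, 0, -0.002, 0, 0, 0, 1], [0, 0, -0.002, 0, 0, 0, 1]],
  ],
)

```text
time_s: 4.1
tcp_pos: [0.5381, 0.1621, 0.0843]
ee_rot: [[-0.958, 0.286, 0.002], [0.286, 0.958, 0.0], [-0.002, 0.0, -1.0]]
wrist_force: [-7.6, 0.9, 19.5]
gripper_width: 0.006
```

play_rows(
  commands=[
    [[0, 0, 0.04, 0, 0, 0, 1], [0, 0, 0.08, 0, 0, 0, 0.6], [0, 0, 0.1, 0, 0, 0, 0.2], [0.04, -0.013, 0.12, 0, 0, 0, 0], [0.08, -0.026, 0.12, 0, 0, 0, 0]],
  ],
)

```text
time_s: 4.6
tcp_pos: [0.6204, 0.1367, 0.2056]
ee_rot: [[-0.959, 0.285, 0.008], [0.285, 0.959, 0.003], [-0.007, 0.005, -1.0]]
wrist_force: [0.7, 1.1, 1.7]
gripper_width: 0.286
```

```bash
python3 - <<'E'
from h import *
T=tcpT(); print(T[:3,3])
for n in("scene","wrist"):
    T=tcpT();c=r.capture(n); im=c["image"]
    P=pts(c,None if n=="scene" else T@np.array(c["mount"]));hsv=cv2.cvtColor(im,cv2.COLOR_RGB2HSV);h,s,v=[hsv[...,i].astype(int) for i in range(3)]
    m=(abs(P[...,0]-.57)<.1)&(abs(P[...,1]-.15)<.1)&((h<6)|(h>174))&(s>120)&(v>60);q=P[m]
    if len(q):print(n,"tab",len(q),q.mean(0),q.min(0),q.max(0))
    m=(abs(P[...,0]-.6165)<.045)&(abs(P[...,1]-.1365)<.045)&(abs(P[...,2]-.134)<.006)&(h>8)&(h<35);q=P[m]
    if len(q):print(n,"cap",len(q),q.mean(0),(q.min(0)+q.max(0))/2,q.max(0)-q.min(0))
    cv2.imwrite(f"pics/{n}3.png",im[...,::-1])
a=cv2.imread("pics/scene3.png")[150:330,200:440];b=cv2.imread("pics/wrist3.png")
cv2.imwrite("pics/v3.png",cv2.hconcat([cv2.resize(a,(400,300)),cv2.resize(b,(400,300))]))
E
```

```text
[0.62037013 0.13671192 0.20560584]
scene tab 191 [0.53998502 0.16226893 0.08606341] [0.52220929 0.14469748 0.07376763] [0.55635568 0.17811317 0.08948518]
scene cap 573 [0.6185518  0.13858205 0.13516176] [0.61642157 0.13742778 0.13346711] [0.05157222 0.05041363 0.01045806]
wrist tab 1802 [0.53910533 0.16057104 0.08350196] [ 0.51121334  0.13879144 -0.00077993] [0.55765163 0.179139   0.36375985]
wrist cap 4088 [0.61320491 0.13687412 0.13376332] [0.61489662 0.136886   0.13199678] [0.05169483 0.05110629 0.00776917]
```

View pics/v3.png

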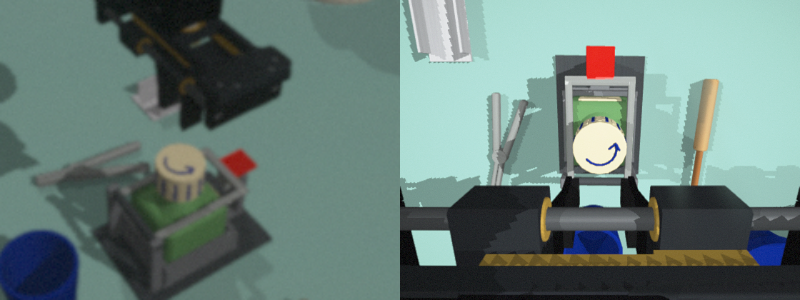

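The tab now lies flat at z ≈ 0.085 and stays there, so the yoke is caught shut. The cap is at wrist-crop px (600,147). I'll open fully, settle and take one refined cap fix.

play_rows(
  commands=[
    [[0, 0, 0, 0, 0, 0, 0], [0, 0, 0, 0, 0, 0, 0], [0, 0, 0, 0, 0, 0, 0]],
  ],
)

```text
time_s: 5.0
tcp_pos: [0.6169, 0.1363, 0.201]
ee_rot: [[-0.958, 0.286, -0.0], [0.286, 0.958, -0.0], [0.0, -0.0, -1.0]]
wrist_force: [-0.1, -0.3, 1.2]
gripper_width: 0.652
```

```bash
cat > m.py <<'E'
from h import *
def cast(c,T,uv,z):
    d=cv2.undistortPoints(np.array(uv,float).reshape(-1,1,2),np.array(c["intrinsics"]),np.array([c["k1"],0,0,0.])).reshape(-1,2)
    R=np.c_[d[:,0],-d[:,1],-np.ones(len(d))]@T[:3,:3].T
    return T[:3,3]+R*((z-T[2,3])/R[:,2])[:,None]
for n in("scene","wrist","top"):
    T=tcpT();c=r.capture(n); im=c["image"]; T=np.array(c["extrinsics"]) if n!="wrist" else T@np.array(c["mount"])
    P=pts(c,T);hsv=cv2.cvtColor(im,cv2.COLOR_RGB2HSV);h,s,v=[hsv[...,i].astype(int) for i in range(3)]
    near=(abs(P[...,0]-.58)<.1)&(abs(P[...,1]-.15)<.08)
    for nm,m,z in(("tab",near&(abs(P[...,2]-.0845)<.004)&((h<6)|(h>174))&(s>120)&(v>60),.0845),("cap",near&(abs(P[...,2]-.134)<.004)&(((h>8)&(h<35))|(h>100)),.134)):
        cs,_=cv2.findContours(m.astype(np.uint8),cv2.RETR_EXTERNAL,cv2.CHAIN_APPROX_NONE)
        if not cs: continue
        k=max(cs,key=cv2.contourArea)
        if len(k)<6: continue
        W=cast(c,T,k,z)[:,:2].astype(np.float32)
        print(n,nm,np.round(cv2.minAreaRect(W)[0],4),np.round(cv2.minAreaRect(W)[1:][0],4),cv2.minAreaRect(W)[2],np.round(cv2.minEnclosingCircle(W)[0],4), cv2.contourArea(k))
s=r.sense();print(s["tcp_pos"],s["gripper_width"],s["joints"].round(1))
E
python3 m.py
```

```text
scene tab [0.5387 0.1615] [0.0294 0.0282] 72.33312225341797 [0.5383 0.1611] 168.0
scene cap [0.6169 0.1372] [0.0527 0.0531] 79.50284576416016 [0.6166 0.1384] 545.0
wrist tab [0.5394 0.1606] [0.0297 0.0316] 73.32576751708984 [0.5392 0.1606] 1685.5
wrist cap [0.6142 0.1368] [0.0505 0.0515] 75.03189086914062 [0.6145 0.1372] 4169.0
top tab [0.5397 0.1601] [0.03   0.0306] 73.09693145751953 [0.5395 0.1609] 132.5
top cap [0.595 0.142] [0.0337 0.0077] 74.42501831054688 [0.5984 0.1411] 23.0
[0.61720547 0.13635766 0.20142449] 0.7864449995320651 [  27.1   23.5   -0.3   -0.   -66.1 -133.7]
```

play_rows(
  commands=[
    [[-0.001, 0.001, -0.02, 0, 0, 0, 0], [-0.001, 0.001, -0.045, 0, 0, 0, 0], [-0.001, 0.001, -0.07, 0, 0, 0, 0], [-0.001, 0.001, -0.09, 0, 0, 0, 0], [-0.001, 0.001, -0.1, 0, 0, 0, 0]],
  ],
)

```text
time_s: 5.65
tcp_pos: [0.6154, 0.1368, 0.0993]
ee_rot: [[-0.958, 0.287, -0.003], [0.287, 0.958, -0.001], [0.002, -0.002, -1.0]]
wrist_force: [0.1, 0.6, -0.3]
gripper_width: 0.996
```

play_rows(
  commands=[
    [[0, 0, 0, 0, 0, 0, 0.3], [0, 0, 0, 0, 0, 0, 0.4], [0, 0, 0, 0, 0, 0, 0.5], [0, 0, 0, 0, 0, 0, 1], [0, 0, 0, 0, 0, 0, 1]],
  ],
)

```text
time_s: 6.15
tcp_pos: [0.6171, 0.1371, 0.102]
ee_rot: [[-0.958, 0.287, 0.001], [0.287, 0.958, 0.001], [-0.001, 0.001, -1.0]]
wrist_force: [-0.0, -0.5, -0.5]
gripper_width: 0.633
```

play_rows(
  commands=[
    [[0, 0, 0, 0, 0, 0, 1], [0, 0, 0, 0, 0, 0, 1], [0, 0, 0, 0, 0, 0, 1]],
  ],
)

```text
time_s: 6.45
tcp_pos: [0.617, 0.1371, 0.1017]
ee_rot: [[-0.958, 0.287, 0.001], [0.287, 0.958, 0.0], [-0.001, 0.0, -1.0]]
wrist_force: [-1.0, -0.0, 2.6]
gripper_width: 0.584
```

The opening is 0.584 × 87 ≈ 51 mm, which matches the cap. Pushing down.

play_rows(
  commands=[
    [[0, 0, -0.002, 0, 0, 0, 1], [0, 0, -0.004, 0, 0, 0, 1], [0, 0, -0.0055, 0, 0, 0, 1], [0, 0, -0.0065, 0, 0, 0, 1], [0, 0, -0.0065, 0, 0, 0, 1]],
  ],
)

```text
time_s: 6.95
tcp_pos: [0.617, 0.1371, 0.0952]
ee_rot: [[-0.958, 0.287, 0.001], [0.287, 0.958, 0.0], [-0.001, 0.0, -1.0]]
wrist_force: [-1.2, 1.2, 6.2]
gripper_width: 0.583
```

6.5 mm down at about 6 N, inside the window. Now twisting anticlockwise.

play_rows(
  commands=[
    [[0, 0, 0, 0, 0, 0.08, 1], [0, 0, 0, 0, 0, 0.18, 1], [0, 0, 0, 0, 0, 0.28, 1], [0, 0, 0, 0, 0, 0.38, 1], [0, 0, 0, 0, 0, 0.48, 1]],
  ],
)

```text
time_s: 7.45
tcp_pos: [0.6178, 0.1373, 0.0956]
ee_rot: [[-0.981, -0.192, 0.003], [-0.192, 0.981, 0.001], [-0.003, 0.0, -1.0]]
wrist_force: [0.1, 0.7, 5.5]
gripper_width: 0.584
```

play_rows(
  commands=[
    [[-0.0005, 0, -0.0003, 0, 0, 0.1, 1], [-0.0005, 0, -0.0003, 0, 0, 0.2, 1], [-0.0005, 0, -0.0003, 0, 0, 0.3, 1], [-0.0005, 0, -0.0003, 0, 0, 0.4, 1], [-0.0005, 0, -0.0003, 0, 0, 0.5, 1]],
  ],
)

```text
time_s: 7.95
tcp_pos: [0.6175, 0.1374, 0.0955]
ee_rot: [[-0.769, -0.639, 0.003], [-0.639, 0.769, 0.001], [-0.003, -0.001, -1.0]]
wrist_force: [0.5, 0.5, 6.0]
gripper_width: 0.584
```

```bash
python3 - <<'E'
from h import *
print(r.sense()["moment"],r.sense()["wrist_force"])
im=r.capture("scene")["image"][170:320,230:430,::-1]
w=r.capture("wrist")["image"][...,::-1]
cv2.imwrite("pics/v4.png",cv2.hconcat([cv2.resize(im,(400,300)),cv2.resize(w,(400,300))]))
E
```

```text
[0.11157421 0.02624767 0.00733522] [0.45653192 0.51344073 5.96589813]
```

View pics/v4.png

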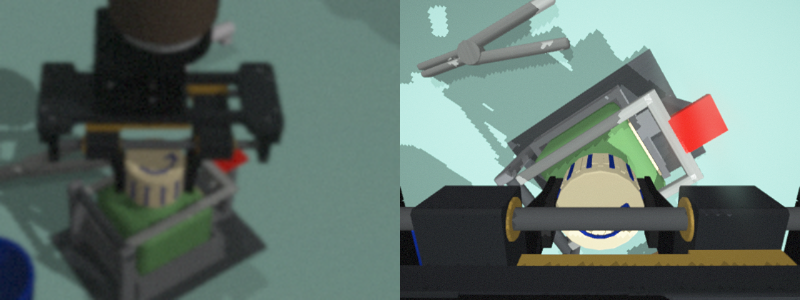

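The wrist view shows the cap gripped at crop px (600,200), and the arrow has turned with the fingers relative to the holder. The twist moment is about 0. Continuing to about 1.5 rad.

play_rows(
  commands=[
    [[0, 0, 0, 0, 0, 0.1, 1], [0, 0, 0, 0, 0, 0.2, 1], [0, 0, 0, 0, 0, 0.3, 1], [0, 0, 0, 0, 0, 0.4, 1], [0, 0, 0, 0, 0, 0.5, 1]],
  ],
)

```text
time_s: 8.55
tcp_pos: [0.6175, 0.1374, 0.0954]
ee_rot: [[-0.369, -0.93, 0.003], [-0.93, 0.369, 0.001], [-0.002, -0.003, -1.0]]
wrist_force: [-0.5, -0.2, 7.0]
gripper_width: 0.582
```

play_rows(
  commands=[
    [[0, 0, 0.003, 0, 0, 0, 1], [0, 0, 0.007, 0, 0, 0, 1], [0, 0, 0.01, 0, 0, 0, 1], [0, 0, 0.012, 0, 0, 0, 1], [0, 0, 0.012, 0, 0, 0, 1]],
  ],
)

```text
time_s: 9.05
tcp_pos: [0.6156, 0.137, 0.1056]
ee_rot: [[-0.373, -0.928, -0.002], [-0.928, 0.373, -0.0], [0.001, 0.001, -1.0]]
wrist_force: [1.0, 1.7, -1.1]
gripper_width: 0.586
```

No pull on the wrist, so the cap is free. Lifting straight up to about 60 mm above the seat (TCP z ≈ 0.162).

play_rows(
  commands=[
    [[0, 0, 0.008, 0, 0, 0, 1], [0, 0, 0.018, 0, 0, 0, 1], [0, 0, 0.03, 0, 0, 0, 1], [0, 0, 0.042, 0, 0, 0, 1], [0, 0, 0.055, 0, 0, 0, 1]],
  ],
)

```text
time_s: 9.55
tcp_pos: [0.6162, 0.1368, 0.1628]
ee_rot: [[-0.373, -0.928, 0.0], [-0.928, 0.373, 0.0], [-0.0, -0.0, -1.0]]
wrist_force: [0.1, 0.2, -0.7]
gripper_width: 0.585
```

play_rows(
  commands=[
    [[0, 0, 0, 0, 0, 0, 1], [0, 0, 0, 0, 0, 0, 1], [0, 0, 0, 0, 0, 0, 1], [0, 0, 0, 0, 0, 0, 1], [0, 0, 0, 0, 0, 0, 1]],
  ],
)

```text
time_s: 10.05
tcp_pos: [0.616, 0.1368, 0.1607]
ee_rot: [[-0.373, -0.928, -0.001], [-0.928, 0.373, -0.001], [0.001, 0.001, -1.0]]
wrist_force: [-0.4, -0.5, 0.1]
gripper_width: 0.589
```

```bash
python3 - <<'E'
from h import *
s=r.sense();print(s["time_s"],s["tcp_pos"],s["wrist_force"],s["gripper_width"],s["joint_velocities"].round(2))
c=r.capture("scene");im=c["image"];P=pts(c);hsv=cv2.cvtColor(im,cv2.COLOR_RGB2HSV);h,sa,v=[hsv[...,i].astype(int) for i in range(3)]
near=(abs(P[...,0]-.58)<.1)&(abs(P[...,1]-.15)<.08)
for nm,m in(("tab",near&((h<6)|(h>174))&(sa>120)&(v>60)),("cream",near&(h>10)&(h<35)&(sa>30)&(v>110)&(P[...,2]>.12)),("jar",near&(h>40)&(h<85)&(sa>80))):
    q=P[m];print(nm,len(q),np.median(q,0).round(4),q.min(0).round(3),q.max(0).round(3))
w=r.capture("wrist")["image"][...,::-1]
cv2.imwrite("pics/v5.png",cv2.hconcat([cv2.resize(im[150:330,200:440,::-1],(400,300)),cv2.resize(w,(400,300))]))
E
```

```text
10.05 [0.61596032 0.13684507 0.16068755] [-0.44607875 -0.4852164   0.10837676] 0.5893766590423051 [-0.04 -0.12  0.04 -0.02 -0.03 -0.02]
tab 193 [0.5401 0.1623 0.0861] [0.523 0.145 0.072] [0.557 0.178 0.089]
cream 3254 [0.6214 0.1822 0.4942] [0.56  0.128 0.12 ] [0.656 0.23  0.522]
jar 1620 [0.6349 0.1511 0.0801] [0.532 0.091 0.034] [0.675 0.202 0.423]
```

View pics/v5.png

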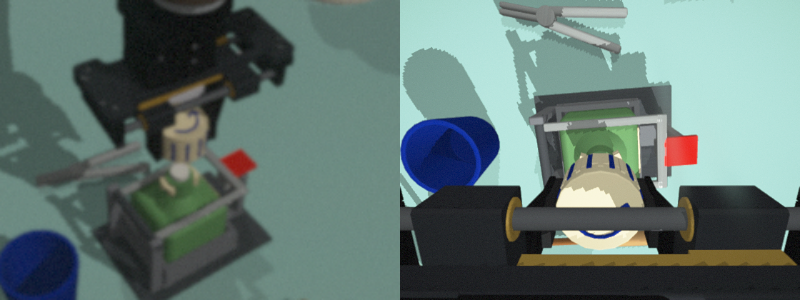

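The cap is held level above the bare neck (crop px 180,140 over 175,175). The jar is seated, and the yoke is shut with the tab at z ≈ 0.086. Handing in.

```bash
python3 -c "
from station import r
print(r.finish_job())"
```

```text
the job is handed in; nothing more can be done
None
```

I pressed the yoke shut, took the cap off, and handed the job in at about 10 s of the 48 s allowed, with the gripper still holding the cap. The hand-in gives no verdict.

- **Yoke:** I pressed the tab down with up to about 20 N. After I let go it stayed flat at 84–86 mm above the bench, which matches the shut height, and it was still there at the end.
- **Cap:** I gripped it round the sides, pushed it down 6.5 mm (about 6 N) and twisted it anticlockwise about 1.5 rad. There was almost no resistance to the twist or the lift.
- **Final state:** The cap is about 59 mm above its seat going by the gripper height, on the jar's axis, and the tool is within about 0.001 rad of vertical. The last pictures show the neck bare and the jar upright in its tray.
- **Bystanders:** The arm touched nothing but the tab and the cap. I did not measure how far the other objects moved; the pictures show no sign that they did.

**Disagreements:**
- The cameras put the cap 2–3 mm apart.
- The tab measured about 80 mm in front of the cap instead of the given 86 mm. This did not affect the grip.
- In the last picture, my colour masks for the cap and jar picked up other pixels, so those two checks are by eye and by the gripper readings.

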